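Close the casting mould with its cam levers

ROBOT

A 7-joint arm with a two-finger parallel gripper is mounted at the origin on the work surface. World frame = base frame: x ahead of the robot, y to its left, z up, the work surface at z = 0. Lengths are in m, angles in rad, forces in N, time in s.
With the tool pointing down it reaches from about 0.425 to 0.825 m from the base axis. Payload 3.6 kg.
Tool frame: the origin (TCP) lies where the fingers leave the gripper's body, on its centre line; the fingertips stand 73 mm ahead of it and the grasp point (between the pads) lies 54 mm ahead of it (manip.grip_point_offset is the distance from the TCP to the grasp point, in m); z points along the fingers, y is the direction in which the jaws open and shut (so a half turn about z gives the same grasp; the last joint's range is limited). The gripper opens to 85 mm and grips with 20 to 120 N. Pads are 22 mm wide; open, the fingers measure 114 mm over their backs; the gripper's body (76 mm by 85 mm) begins 54 mm behind the grasp point. The pads swing forward as they close: fully open they stand 13 mm farther back than shut.
Start: joints at [-1.177, 0.615, -0.013, 1.423, 0.008, 1.103, -0.04], TCP at [0.265, 0.593, 0.304] pointing down, gripper open.
Joint ranges: [-3.12, 3.12], [-0.3, 2.06], [-1.34, 1.32], [0.26, 2.42], [-1.36, 4.5], [0.01, 1.98], [-2.84, 2.84]. Speed limits (rad/s): [2.79, 2.79, 3.14, 3.14, 3.14, 3.14, 3.14].

INTERFACE

Orientations are given as a unit quaternion [x, y, z, w].
In Python, from bench import readout, optics, order, nets, manip gives the robot as it stands.
- The arm moves only by the shell command python3 -m jog 'ROWS' [FORCE]. ROWS is JSON, a list of rows, each an object with "claw": the finger opening in m, from 0 to 0.0854; "slide": the shift along the world's x, y, z in m, a list of three; "rot": the turn, a rotation vector about the world's x, y, z in rad, a list of three. In form: [{"claw": claw, "slide": [tx, ty, tz], "rot": [rx, ry, rz]}, ...]. A call has 1 to 5 rows; each row is the pose to reach, as a shift and turn from the pose measured when the call began; what a row does not reach only later rows make up. A row lasts 1/10 s, in which the tool goes at most 50 mm and 8.59 degrees, less where a joint would pass 70% of its speed; a pose out of reach is approached as far as the arm can. A call with a gripper value outside its range is refused whole. The fingers move at their own pace and stop on an object; FORCE is the grip in N (left out, the last holds). Time passes only in rows, so rows that repeat a pose let the fingers close. It gives the time, the measured TCP pose, the force and the opening at its end, in the units of the state.
- readout.observe(): the state, without advancing time (a new reading comes with each control period).
- optics.read_camera(name): name is "scene" or "top"; returns a dict with "pixels" (420x560x3 uint8, red, green, blue), "depth" (420x560 float32, m along the optical axis (not along the pixel's ray), 0 where there is no reading), "mtx" (3x3 intrinsics, pixels), "rvec" (rotation vector, rad) and "tvec" (3), from world to camera coordinates, as OpenCV has them. Camera axes: x right, y down, z forward; pixel columns grow to the right and rows downward; lengths in m; the calibration is good to about 2 mm. A picture is of the moment at which its call begins.
- order.job_done(): hands the job in, once; it reports no verdict.
Trained networks look in the newest picture that a camera, given by its name, has taken for a name from the list of things; names that differ only in an ending like _2 or _b are one class to them, and where a whole thing is asked for, a point or a joint stands for the part that bears it (a point fixed in the world has none). Each returns a list of dicts, best first, with "score" (0 to 1); they miss things now and then, are a little off and sometimes report something else, mostly with a low value. They report only what shows in the picture. A call takes as long as a camera call.
- nets.masks_of(query, camera): "mask" (420x560 bool, what is visible of it) and "extent" ([centre column, centre row, width, height] in pixels, round what is visible of it).
- nets.mark_of(query, camera): "position" ([column, row] in pixels: a listed point, or the origin of a listed thing).
The state is a dict: "clock": time; "q": joint angles; "joint_vel": joint speeds; "joint_torque": joint torques, N m; "tcp_pos": TCP position; "ee_rot": TCP orientation; "contact_force": force on the tool from outside, world axes, zero at the start; "moment": the same for the moment, N m; "grip_width": opening from 0.0 (shut) to 1.0 (fully open).
Only numpy, scipy, OpenCV 4.12 (cv2) and the standard library are available. Lean on these libraries where they do the work, as an engineer would, in place of code of your own. Each camera call takes 0.05 s, during which the arm holds its last target.

TASK

Close the casting mould: push each of its two cam levers round with a finger, all the way to its stop, so that the cams drive the loose white side board up against the two end blocks along its whole length. Let the levers do the work: do not touch or lift the side board itself, and leave the tub, jar, weight and scraper where they stand.

Things in the scene. Friction and masses are not known exactly. Their poses are not given: they have to be found in the camera images.
- mould: Fixed mould on red-brown plywood, 18 mm thick, x -100 to 130, y +-230 mm; white walls, black core. Origin at table height, midway between the white end blocks, in line with their front faces, where the side board must end; x into the mould, y left, z up. End blocks: y +-140 to +-160, x 0 to 80 mm, 73 mm high; end guides: y +-175 to +-195, x -45 to 0, 48 mm high. All below 78 mm.
- left_lever (a joint): Left (+y) lever's joint, rad. 0 = open (arm along the mould's -x, turned 0.5 rad outwards); 2.07 = closed at its hard stop, arm parallel to the side board, pointing inwards (-y of the mould). Grows anticlockwise seen from above; starts at 0 to 0.5. No spring: it stays where left. About 2 N near the arm's end turns it, up to about 10 N while its cam shoves the board.
- right_lever (a joint): Right (-y) lever's joint, rad. 0 = open (arm along the mould's -x, turned 0.5 rad outwards); 2.07 = closed at its hard stop, arm parallel to the side board, pointing inwards (+y of the mould). Grows clockwise seen from above; starts at 0 to 0.5. No spring: it stays where left. About 2 N near the arm's end turns it, up to about 10 N while its cam shoves the board.
- left_pivot (a point): On the upright axis of the left lever, at the middle height of its arm (65 mm above the table); mould coordinates x -54, y +130 mm. Below the arm sits a round steel cam, 44 mm across, set 14 mm off the axis.
- left_tip (a point): Centre of the round black end knob (20 mm across, 22 mm high) of the left lever's arm, 100 mm from the pivot. The arm is a level aluminium bar 16 mm wide, 14 mm high, from 58 to 72 mm above the table; the knob spans 54 to 76 mm.
- right_pivot (a point): As left_pivot, for the right lever: mould x -54, y -130 mm.
- right_tip (a point): As left_tip, for the right lever.
- side_board: Loose white plastic side board 18 x 340 x 55 mm standing on edge on the plywood between the levers' cams and the end blocks, 8 to 13 mm (slightly skewed) short of the end blocks. Origin at the centre of its underside; y along its length. Not to be touched.
- board_left (a point): Middle height of the side board's inner face, 150 mm left of its centre; touches the left end block (x = 0 in the mould's frame) when closed.
- board_right (a point): The same 150 mm right of its centre, for the right end block.
- tub: Open grey plastic tub, 84 mm across, 85 mm high, beside one end of the mould; bystander. Origin at its underside.
- jar: Closed amber glass jar, 66 mm across, 90 mm high, beside the other end of the mould; bystander. Origin at its underside.
- weight: Round brass weight with a neck and knob, 44 mm across, 50 mm high, on the table in front of the mould between the two levers; bystander. Origin at its underside.
- scraper: Scraper with a wooden handle, 200 mm long, 22 mm high, with a steel blade 60 mm wide, lying on the table behind the mould; bystander. Origin at its underside.

How it is judged:
At the end, for the whole second after the job is handed in: Both levers within 0.07 rad of their stops (joints above 2.0 of 2.07 rad) and the side board standing upright on the plywood, at rest, its inner face within 3 mm of both end blocks (value of joint each of left_lever, right_lever above 2 rad and x of each of board_left, board_right in the frame of mould above -0.003 m and z of side_board in the frame of mould below 0.022 m and angle between side_board's own z axis and vertical below 0.05 rad and linear speed of side_board below 0.01 m/s); the robot touches nothing.
It fails at once if the robot touches the side board (contact force between any of the fingers, the arm and side_board above 0.5 N).
It fails at once if the side board is lifted or tipped (z of side_board in the frame of mould above 0.028 m or angle between side_board's own z axis and vertical above 0.25 rad).
It fails at once if the tub, jar, weight or scraper is moved by more than 20 mm (distance of any of tub, jar, weight, scraper from where it was at the start of the episode above 0.02 m).
It also fails if it takes over 51 s, if anything falls off the work surface, if the arm or the gripper's body presses on something with over 40 N, if the wrist force passes 120 N, or if a joint passes its speed limit or range.

## Working session

There is one attempt and no reset: what is moved stays moved. The work goes in short steps, Python scripts to look and compute and a shell command to move; the robot and the scene stay as the last step left them, time stands still between calls to the robot, and variables do not carry over. Pictures are saved under pics/ and viewed, and the job is handed in when it is done.

```bash
mkdir -p pics; ls; cat > h.py <<'E'
import numpy as np, cv2
from bench import readout, optics, order, nets, manip
def cam(n):
    c=optics.read_camera(n); R,_=cv2.Rodrigues(np.array(c["rvec"],float)); return c,R,np.array(c["tvec"],float).ravel(),np.array(c["mtx"],float)
def ray_z(px,R,t,K,z):
    d=R.T@np.linalg.solve(K,np.array([px[0],px[1],1.])); o=-R.T@t
    return o+d*(z-o[2])/d[2]
def save(c,n): cv2.imwrite("pics/"+n,cv2.cvtColor(c["pixels"],cv2.COLOR_RGB2BGR))
E
python3 - <<'E'
from h import *
for n in("top","scene"):
    c,R,t,K=cam(n); save(c,n+"0.png"); print(n,-R.T@t)
    for q,z in [("left_pivot",.065),("right_pivot",.065),("left_tip",.065),("right_tip",.065),("mould",0),("side_board",.018),("board_left",.0455),("board_right",.0455),("tub",0),("jar",0),("weight",0),("scraper",0)]:
        for r in nets.mark_of(q,n)[:2]: print(q,np.round(r["score"],2),np.round(r["position"]),np.round(ray_z(r["position"],R,t,K,z),4))
s=readout.observe(); print(s)
E
```

```text
pics
top [0.47274801 0.0260625  1.01367696]
left_pivot 0.66 [276. 248.] [0.4943 0.0532 0.065 ]
right_pivot 0.76 [384. 222.] [ 0.5487 -0.1925  0.065 ]
left_tip 0.68 [262. 287.] [0.4072 0.0863 0.065 ]
left_tip 0.23 [411. 262.] [ 0.4576 -0.2481  0.065 ]
right_tip 0.71 [409. 259.] [ 0.4641 -0.2436  0.065 ]
mould 0.83 [322. 214.] [ 0.5759 -0.0592  0.    ]
side_board 0.83 [325. 221.] [ 0.5571 -0.0648  0.018 ]
side_board 0.49 [346. 287.] [ 0.4018 -0.1088  0.018 ]
board_left 0.61 [260. 234.] [0.5278 0.0898 0.0455]
board_right 0.74 [386. 199.] [ 0.6022 -0.2035  0.0455]
tub 0.69 [209. 278.] [0.427  0.2169 0.    ]
tub 0.67 [386. 219.] [ 0.5606 -0.2124  0.    ]
jar 0.58 [452. 212.] [ 0.5731 -0.3693  0.    ]
weight 0.8 [345. 286.] [ 0.4017 -0.1082  0.    ]
scraper 0.8 [309. 146.] [ 0.7469 -0.0322  0.    ]
scene [ 1.37891526 -0.21615035  0.87531991]
left_pivot 0.84 [275. 169.] [0.5008 0.0592 0.065 ]
right_pivot 0.76 [166. 207.] [ 0.5495 -0.1955  0.065 ]
left_tip 0.72 [272. 140.] [0.3956 0.083  0.065 ]
left_tip 0.59 [169. 234.] [ 0.6268 -0.2017  0.065 ]
right_tip 0.56 [136. 185.] [ 0.4625 -0.2461  
[... 604 characters left out ...]
 ]
{'clock': 1.3, 'q': array([-1.17649852,  0.6148548 , -0.01260207,  1.42340674,  0.00805432,
        1.10341981, -0.04039305]), 'joint_vel': array([-0.00083304, -0.00027582, -0.00112169, -0.00152292, -0.0001803 ,
       -0.00088082,  0.00112704]), 'joint_torque': array([-2.68929980e-04, -4.69111562e+01,  2.59092730e-01, -1.71337992e+01,
        1.00719812e-02,  1.78178034e-03,  7.06013722e-06]), 'tcp_pos': array([0.26547525, 0.59327753, 0.30392433]), 'ee_rot': array([ 2.08835160e-01,  9.77950855e-01, -1.20273338e-05, -4.20831515e-05]), 'contact_force': array([-0.49562557, -0.49347424, -0.54431731]), 'moment': array([-0.00759691,  0.00302636,  0.00966489]), 'grip_width': 1.0023977227647778}
```

View pics/top0.png

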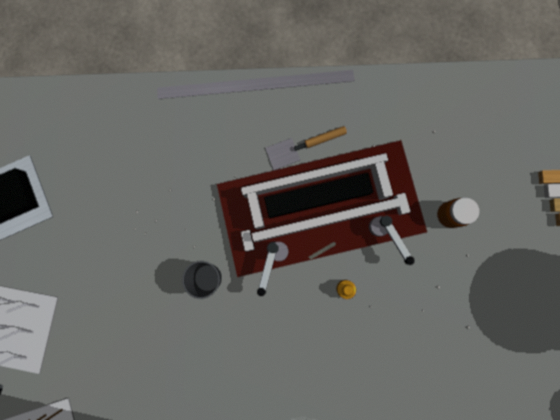

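View pics/scene0.png

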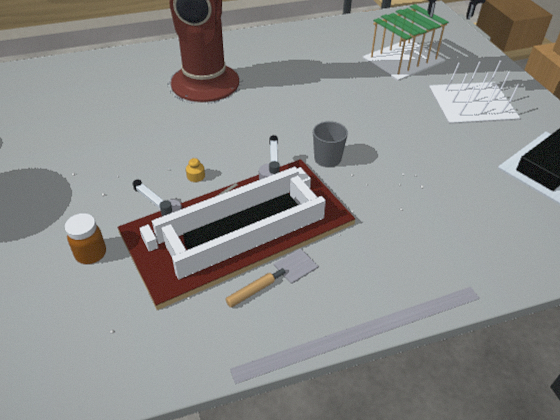

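The top view shows the mould yawed by about 0.2 rad. The left arm runs from (273,248) to (262,291) and the right arm from (386,221) to (409,260). The weight is at (346,289), the tub at (204,278) and the jar at (463,211). I'll refine the mould pose from the plywood outline before moving.

```bash
python3 - <<'E'
from h import *
c,R,t,K=cam("top"); m=nets.masks_of("mould","top")[0]["mask"]
p=c["pixels"].astype(int); red=((p[...,0]>p[...,1]+25)&(p[...,0]<110)).astype(np.uint8)
red[:130]=0;red[290:]=0;red[:,:205]=0;red[:,435:]=0
red=cv2.morphologyEx(red,cv2.MORPH_OPEN,np.ones((3,3)))
n,l,s,_=cv2.connectedComponentsWithStats(red); 
k=1+np.argmax(s[1:,4]); print(s[k])
ys,xs=np.nonzero(l==k)
w=np.array([ray_z((x,y),R,t,K,.018)[:2] for x,y in zip(xs,ys)],np.float32)
(ctr,sz,a)=cv2.minAreaRect(w*1000); print(ctr,sz,a)
for yaw in [np.deg2rad(a) if a<45 else np.deg2rad(a-90)]:
    e=np.array([np.cos(yaw),np.sin(yaw)]); o=np.array(ctr)/1000-.015*e; print("yaw",yaw,"origin",o)
    f=np.array([-e[1],e[0]])
    for nm,mx,my in[("lp",-.054,.13),("rp",-.054,-.13)]: print(nm,o+mx*e+my*f)
    # high-point detection of knobs from depth
    d=c["depth"]; v,u=np.nonzero(d>0); z=d[v,u]; P=(np.linalg.solve(K,np.array([u*z,v*z,z]))-t[:,None]); P=(R.T@P).T
    for nm,px in[("lt",(262,291)),("rt",(409,260))]:
        q=P[(abs(u-px[0])<9)&(abs(v-px[1])<9)&(P[:,2]>.066)]; r=q[:,:2].mean(0)-o
        print(nm,len(q),q.mean(0),"mould",r@e,r@f)
E
```

```text
[ 218  141  208  135 7938]
(590.1321411132812, -52.71580505371094) (227.71609497070312, 458.3759460449219) 12.14061164855957
yaw 0.2118936464733412 origin [ 0.57546762 -0.05587048]
lp [0.49533486 0.05986517]
rp [ 0.55001587 -0.19431978]
lt 97 [0.40500588 0.08535437 0.07583   ] mould -0.13694804807094252 0.17391634709304937
rt 111 [ 0.46758488 -0.23892489  0.07533483] mould -0.14396834293572083 -0.15627130175264572
```

```bash
python3 -m jog '[{"claw":0,"slide":[0.016,-0.047,0],"rot":[0,0,-0.13]},{"claw":0,"slide":[0.032,-0.094,0],"rot":[0,0,-0.26]},{"claw":0,"slide":[0.048,-0.141,0],"rot":[0,0,-0.39]},{"claw":0,"slide":[0.064,-0.188,0],"rot":[0,0,-0.52]},{"claw":0,"slide":[0.08,-0.235,0],"rot":[0,0,-0.65]}]'
python3 -m jog '[{"claw":0,"slide":[0.016,-0.047,0],"rot":[0,0,-0.1]},{"claw":0,"slide":[0.032,-0.094,0],"rot":[0,0,-0.2]},{"claw":0,"slide":[0.048,-0.141,0],"rot":[0,0,-0.29]},{"claw":0,"slide":[0.064,-0.188,0],"rot":[0,0,-0.29]},{"claw":0,"slide":[0.08,-0.235,0],"rot":[0,0,-0.29]}]'
```

```text
clock: 1.9
tcp_pos: [0.346, 0.3564, 0.3043]
ee_rot: [0.512, 0.859, 0.001, 0.0]
contact_force: [0.9, 0.1, 1.1]
grip_width: 0.144
clock: 2.4
tcp_pos: [0.4264, 0.1199, 0.3047]
ee_rot: [0.631, 0.776, 0.001, 0.0]
contact_force: [1.0, 0.6, -1.2]
grip_width: -0.001
```

```bash
python3 -m jog '[{"claw":0,"slide":[0,0,-0.045],"rot":[0,0,0]},{"claw":0,"slide":[0,0,-0.09],"rot":[0,0,0]},{"claw":0,"slide":[0,0,-0.12],"rot":[0,0,0]},{"claw":0,"slide":[-0.003,0,-0.15],"rot":[0,0,0]},{"claw":0,"slide":[-0.003,0,-0.15],"rot":[0,0,0]}]'
python3 - <<'E'
from h import *
for n in("top","scene"):
    c,R,t,K=cam(n); save(c,n+"1.png")
c=cv2.imread("pics/scene1.png"); cv2.imwrite("pics/s1c.png",cv2.resize(c[60:260,130:400],None,fx=2.9,fy=2.9))
E
```

```text
clock: 2.9
tcp_pos: [0.4213, 0.1194, 0.1521]
ee_rot: [0.631, 0.776, -0.002, -0.002]
contact_force: [-0.1, -0.5, 0.3]
grip_width: -0.002
```

View pics/s1c.png

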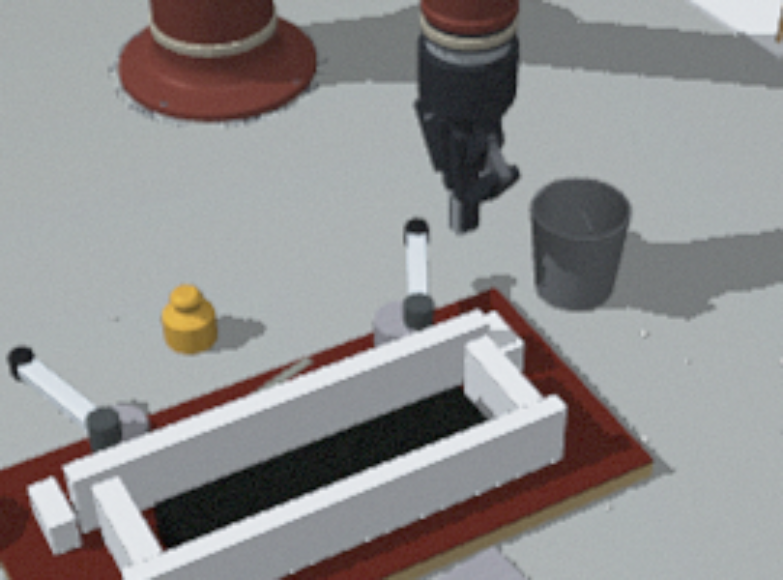

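```bash
cat > path.py <<'E'
import numpy as np,sys
o=np.array([.5755,-.0559]);e=np.array([.9776,.2103]);f=np.array([-.2103,.9776])
def pt(s,j,r,hx=.014,hy=.011):
    a=.5-j; h=hx*abs(np.sin(a))+hy*abs(np.cos(a)); w=.008+h
    m=np.array([-.054-r*np.cos(a)+w*np.sin(a), .13+r*np.sin(a)+w*np.cos(a)]); 
    return o+m[0]*e+s*m[1]*f
if __name__=="__main__":
    s=int(sys.argv[1]); p0=np.array([float(sys.argv[2]),float(sys.argv[3])])
    for j in np.arange(0,2.2,.15).tolist()+[2.07]:
        r=float(sys.argv[4]); p=pt(s,j,r); print(round(j,2),np.round(p,4),"delta mm",np.round((p-p0)*1000),"R",np.hypot(*p).round(3))
E
python3 path.py 1 .4213 .1194 .07; python3 -m jog '[{"claw":0,"slide":[0,0,-0.013],"rot":[0,0,0]},{"claw":0,"slide":[0,0,-0.026],"rot":[0,0,0]},{"claw":0,"slide":[0,0,-0.026],"rot":[0,0,0]}]'
```

```text
0.0 [0.4352 0.1031] delta mm [ 14. -16.] R 0.447
0.15 [0.4292 0.0924] delta mm [  8. -27.] R 0.439
0.3 [0.4251 0.0806] delta mm [  4. -39.] R 0.433
0.45 [0.4231 0.068 ] delta mm [  2. -51.] R 0.429
0.6 [0.4225 0.0577] delta mm [  1. -62.] R 0.426
0.75 [0.4229 0.0484] delta mm [  2. -71.] R 0.426
0.9 [0.4245 0.0389] delta mm [  3. -80.] R 0.426
1.05 [0.4277 0.0294] delta mm [  6. -90.] R 0.429
1.2 [0.4324 0.0201] delta mm [ 11. -99.] R 0.433
1.35 [0.4388 0.0113] delta mm [  17. -108.] R 0.439
1.5 [0.4467 0.0033] delta mm [  25. -116.] R 0.447
1.65 [ 0.4561 -0.0034] delta mm [  35. -123.] R 0.456
1.8 [ 0.4669 -0.0086] delta mm [  46. -128.] R 0.467
1.95 [ 0.4786 -0.012 ] delta mm [  57. -131.] R 0.479
2.1 [ 0.4904 -0.0135] delta mm [  69. -133.] R 0.491
2.07 [ 0.4885 -0.0132] delta mm [  67. -133.] R 0.489
clock: 3.3
tcp_pos: [0.4244, 0.1202, 0.1299]
ee_rot: [0.631, 0.776, 0.002, 0.001]
contact_force: [0.3, -0.5, 0.8]
grip_width: -0.002
```

```bash
python3 -m jog '[{"claw":0,"slide":[0,0,-0.006],"rot":[0,0,0]},{"claw":0,"slide":[0.004,-0.015,-0.006],"rot":[0,0,0]},{"claw":0,"slide":[0.003,-0.028,-0.006],"rot":[0,0,0]},{"claw":0,"slide":[0.001,-0.040,-0.006],"rot":[0,0,0]},{"claw":0,"slide":[0.001,-0.040,-0.006],"rot":[0,0,0]}]'
python3 - <<'E'
from h import *
for n in("top","scene"):
    c,R,t,K=cam(n); save(c,n+"2.png")
c=cv2.imread("pics/scene2.png"); cv2.imwrite("pics/s2c.png",cv2.resize(c[60:260,130:400],None,fx=2.9,fy=2.9))
print(readout.observe()["tcp_pos"],readout.observe()["contact_force"])
E
```

```text
clock: 3.8
tcp_pos: [0.4258, 0.0788, 0.1247]
ee_rot: [0.632, 0.775, 0.002, 0.002]
contact_force: [0.3, -0.3, 1.2]
grip_width: -0.0
[0.42581365 0.07989725 0.12436474] [0.70643963 0.29614992 0.00532899]
```

View pics/s2c.png

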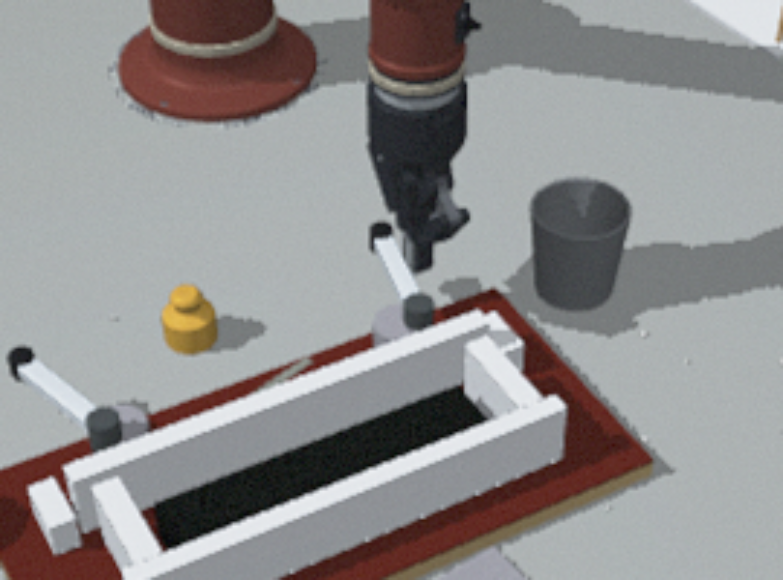

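The finger is turning the left arm: its knob is now at about (380,237) in the crop. I'll carry on along the arc.

```bash
python3 -m jog '[{"claw":0,"slide":[-0.002,-0.012,0],"rot":[0,0,0]},{"claw":0,"slide":[-0.003,-0.022,0],"rot":[0,0,0]},{"claw":0,"slide":[-0.003,-0.031,0],"rot":[0,0,0]},{"claw":0,"slide":[-0.001,-0.041,0],"rot":[0,0,0]},{"claw":0,"slide":[0.002,-0.05,0],"rot":[0,0,0]}]'
```

```text
clock: 4.4
tcp_pos: [0.4275, 0.0294, 0.1243]
ee_rot: [0.631, 0.776, 0.002, 0.001]
contact_force: [-0.8, 1.7, 0.3]
grip_width: 0.002
```

```bash
python3 -m jog '[{"claw":0,"slide":[0.005,-0.009,0],"rot":[0,0,0]},{"claw":0,"slide":[0.011,-0.018,0],"rot":[0,0,0]},{"claw":0,"slide":[0.019,-0.026,0],"rot":[0,0,0]},{"claw":0,"slide":[0.029,-0.033,0],"rot":[0,0,0]},{"claw":0,"slide":[0.029,-0.033,0],"rot":[0,0,0]}]'
python3 - <<'E'
from h import *
for n in("top","scene"):
    c,R,t,K=cam(n); save(c,n+"3.png")
c=cv2.imread("pics/scene3.png"); cv2.imwrite("pics/s3c.png",cv2.resize(c[60:260,130:400],None,fx=2.9,fy=2.9))
print(readout.observe()["tcp_pos"],readout.observe()["contact_force"])
E
```

```text
clock: 4.9
tcp_pos: [0.4584, -0.0058, 0.1243]
ee_rot: [0.632, 0.775, 0.002, 0.002]
contact_force: [-0.6, 1.1, -0.0]
grip_width: 0.0
[ 0.45755679 -0.00473326  0.12436603] [-0.57340161  0.176603    0.18682108]
```

View pics/s3c.png

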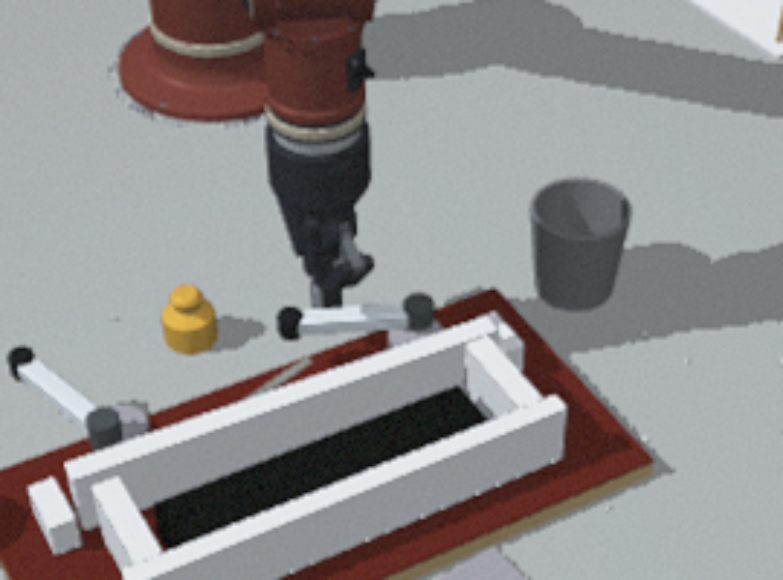

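```bash
python3 -m jog '[{"claw":0,"slide":[0.005,-0.002,0],"rot":[0,0,0]},{"claw":0,"slide":[0.010,-0.004,0],"rot":[0,0,0]},{"claw":0,"slide":[0.016,-0.006,0],"rot":[0,0,0]},{"claw":0,"slide":[0.022,-0.007,0],"rot":[0,0,0]},{"claw":0,"slide":[0.022,-0.007,0],"rot":[0,0,0]}]'
```

```text
clock: 5.5
tcp_pos: [0.4801, -0.0118, 0.1242]
ee_rot: [0.632, 0.775, 0.002, 0.002]
contact_force: [-2.4, 0.9, -0.4]
grip_width: -0.001
```

```bash
python3 -m jog '[{"claw":0,"slide":[0.004,0,0],"rot":[0,0,0]},{"claw":0,"slide":[0.008,0,0],"rot":[0,0,0]},{"claw":0,"slide":[0.008,0,0],"rot":[0,0,0]}]'
python3 -m jog '[{"claw":0,"slide":[0.002,0.0,0],"rot":[0,0,0]},{"claw":0,"slide":[0.003,0,0],"rot":[0,0,0]},{"claw":0,"slide":[0.003,0,0],"rot":[0,0,0]}]'
python3 - <<'E'
from h import *
for n in("top","scene"):
    c,R,t,K=cam(n); save(c,n+"4.png")
    for q in("left_tip","left_pivot","right_pivot"):
        r=nets.mark_of(q,n)[0]; print(n,q,r["score"],ray_z(r["position"],R,t,K,.065))
c=cv2.imread("pics/scene4.png"); cv2.imwrite("pics/s4c.png",cv2.resize(c[60:260,130:400],None,fx=2.9,fy=2.9))
E
```

```text
clock: 5.8
tcp_pos: [0.4878, -0.0117, 0.124]
ee_rot: [0.631, 0.775, 0.002, 0.002]
contact_force: [-4.2, 0.9, 0.7]
grip_width: -0.0
clock: 6.1
tcp_pos: [0.4883, -0.0118, 0.1238]
ee_rot: [0.632, 0.775, -0.0, -0.001]
contact_force: [-7.3, 0.8, 4.1]
grip_width: -0.001Traceback (most recent call last):
  File "<stdin>", line 5, in <module>
IndexError: list index out of range
```

```bash
python3 -m jog '[{"claw":0,"slide":[0.003,0.0,0],"rot":[0,0,0]},{"claw":0,"slide":[0.006,0,0],"rot":[0,0,0]},{"claw":0,"slide":[0.006,0,0],"rot":[0,0,0]}]'
python3 - <<'E'
from h import *
for n in("top","scene"):
    c,R,t,K=cam(n); save(c,n+"4.png")
    for q in("left_tip","left_pivot","right_pivot"):
        for r in nets.mark_of(q,n)[:1]: print(n,q,r["score"],ray_z(r["position"],R,t,K,.065))
c=cv2.imread("pics/scene4.png"); cv2.imwrite("pics/s4c.png",cv2.resize(c[60:260,130:400],None,fx=2.9,fy=2.9))
s=readout.observe();print(s["tcp_pos"],s["contact_force"])
E
```

```text
clock: 6.5
tcp_pos: [0.4891, -0.0123, 0.1233]
ee_rot: [0.632, 0.775, -0.004, -0.006]
contact_force: [-11.5, -0.3, 7.8]
grip_width: -0.003
top left_pivot 0.76 [0.48993551 0.05762455 0.065     ]
top right_pivot 0.76 [ 0.55431244 -0.19481078  0.065     ]
scene left_tip 0.86 [ 0.52740946 -0.04237166  0.065     ]
scene left_pivot 0.65 [0.49543144 0.06274549 0.065     ]
scene right_pivot 0.97 [ 0.54918562 -0.19751485  0.065     ]
[ 0.48911264 -0.01230589  0.12325587] [-12.0469728    0.35310719   6.59686352]
```

View pics/s4c.png

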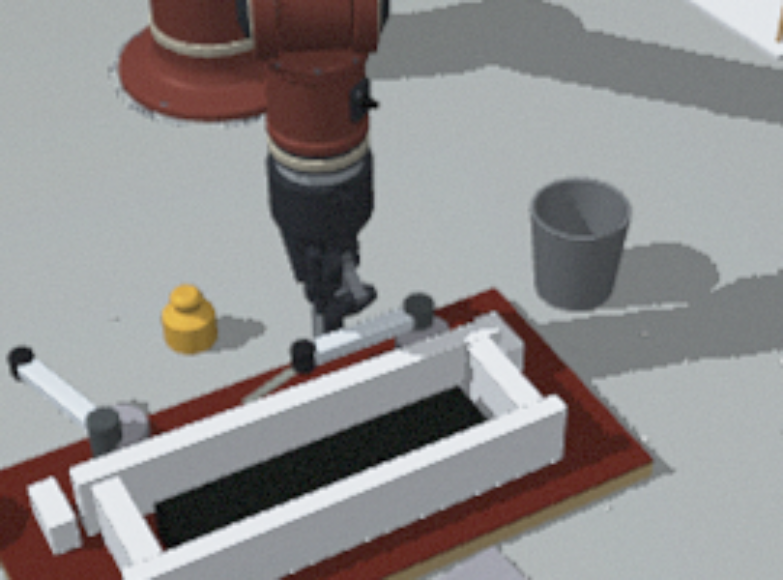

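```bash
python3 -m jog '[{"claw":0,"slide":[0.006,0.0,0],"rot":[0,0,0]},{"claw":0,"slide":[0.011,0.002,0],"rot":[0,0,0]},{"claw":0,"slide":[0.011,0.002,0],"rot":[0,0,0]}]'
python3 -m jog '[{"claw":0,"slide":[-0.015,-0.003,0],"rot":[0,0,0]},{"claw":0,"slide":[-0.03,-0.006,0.02],"rot":[0,0,0]},{"claw":0,"slide":[-0.04,-0.03,0.06],"rot":[0,0,0]},{"claw":0,"slide":[-0.04,-0.07,0.1],"rot":[0,0,0]},{"claw":0,"slide":[-0.04,-0.12,0.11],"rot":[0,0,0]}]'
```

```text
clock: 7.2
tcp_pos: [0.4906, -0.0125, 0.1225]
ee_rot: [0.633, 0.774, -0.012, -0.014]
contact_force: [-18.2, -2.7, 13.5]
grip_width: -0.003
clock: 7.7
tcp_pos: [0.4543, -0.1269, 0.2348]
ee_rot: [0.631, 0.776, -0.009, -0.009]
contact_force: [1.6, -0.7, -0.2]
grip_width: -0.0
```

```bash
python3 -m jog '[{"claw":0,"slide":[0.016,-0.046,0],"rot":[0,0,0]},{"claw":0,"slide":[0.032,-0.092,0],"rot":[0,0,0]},{"claw":0,"slide":[0.047,-0.138,0],"rot":[0,0,0]},{"claw":0,"slide":[0.047,-0.144,-0.04],"rot":[0,0,0]},{"claw":0,"slide":[0.047,-0.144,-0.07],"rot":[0,0,0]}]'
cat > chk.py <<'E'
from h import *; import sys
from path import o,e,f
c,R,t,K=cam("top"); save(c,sys.argv[1]+"_top.png"); cv2.imwrite("pics/"+sys.argv[1]+"_tc.png",cv2.resize(cv2.imread("pics/"+sys.argv[1]+"_top.png")[120:310,190:490],None,fx=2.6,fy=2.6))
d=c["depth"]; v,u=np.nonzero(d>0); z=d[v,u]; P=(R.T@(np.linalg.solve(K,np.array([u*z,v*z,z]))-t[:,None])).T
r=P[:,:2]-o; M=np.c_[r@e,r@f,P[:,2]]; rgb=c["pixels"][v,u].astype(int)
dark=rgb.max(1)<70
for s in(1,-1):
    piv=np.array([-.054,s*.13]); dd=M[:,:2]-piv; rr=np.hypot(*dd.T)
    q=M[(rr>.085)&(rr<.115)&(M[:,2]>.066)&(M[:,2]<.082)&dark&(M[:,0]<-.025)]
    if len(q)>5:
        k=np.median(q,0); ang=np.arctan2(s*(k[1]-piv[1]),-(k[0]-piv[0])); print("side",s,len(q),"knob",k.round(4),"joint~",round(.5-ang,3))
    b=M[(M[:,2]>.05)&(M[:,2]<.061)&(abs(M[:,1]-s*.1)<.04)&(M[:,0]>-.05)&(M[:,0]<.02)&(rgb.min(1)>90)]
    print(" board x range near",s*.1,np.percentile(b[:,0],[5,50,95]).round(4) if len(b) else None,len(b))
c,R,t,K=cam("scene"); save(c,sys.argv[1]+"_sc.png"); cv2.imwrite("pics/"+sys.argv[1]+"_cc.png",cv2.resize(cv2.imread("pics/"+sys.argv[1]+"_sc.png")[100:300,60:380],None,fx=2.5,fy=2.5))
E
python3 chk.py a
```

```text
clock: 8.2
tcp_pos: [0.5028, -0.2759, 0.1647]
ee_rot: [0.633, 0.774, -0.009, -0.004]
contact_force: [0.6, -0.1, -0.7]
grip_width: 0.001
side 1 66 knob [-0.0535  0.0301  0.0773] joint~ 2.076
 board x range near 0.1 [-0.0185 -0.0182 -0.0178] 6
side -1 57 knob [-0.15   -0.1565  0.0774] joint~ 0.23
 board x range near -0.1 [-0.0219 -0.0214 -0.021 ] 9
```

View pics/a_tc.png

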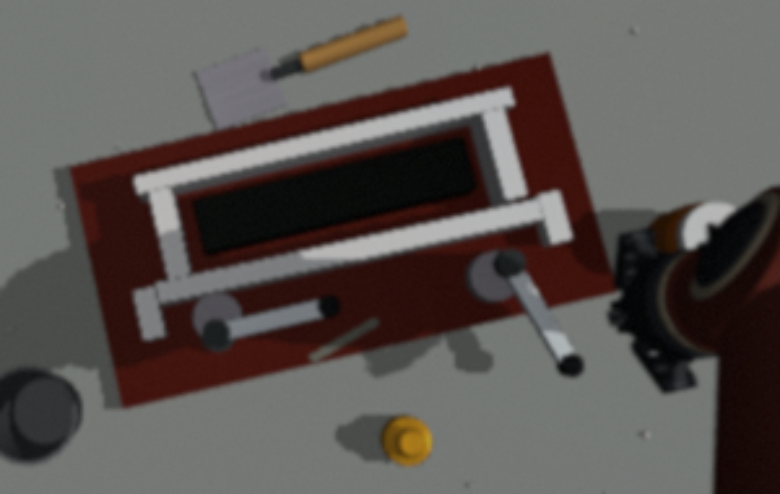

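View pics/a_cc.png

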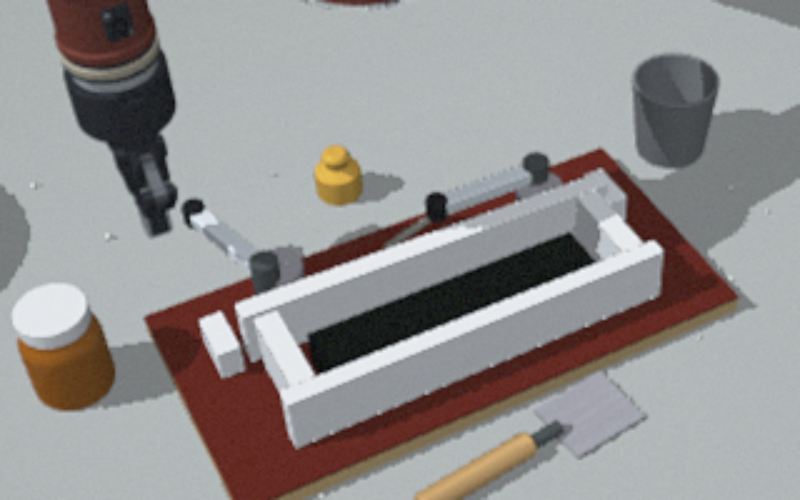

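The left lever reads about 2.076, so it is at its stop. The finger is outside the right arm and clear of the jar.

```bash
python3 -m jog '[{"claw":0,"slide":[0,0,-0.02],"rot":[0,0,0]},{"claw":0,"slide":[0,0,-0.041],"rot":[0,0,0]},{"claw":0,"slide":[0,0,-0.041],"rot":[0,0,0]}]'; python3 path.py -1 .503 -.276 .08
```

```text
clock: 8.6
tcp_pos: [0.5008, -0.2714, 0.1201]
ee_rot: [0.631, 0.775, -0.01, -0.011]
contact_force: [0.3, 0.5, 0.1]
grip_width: 0.0
0.0 [ 0.5054 -0.2651] delta mm [ 2. 11.] R 0.571
0.15 [ 0.4947 -0.2565] delta mm [-8. 19.] R 0.557
0.3 [ 0.4854 -0.2461] delta mm [-18.  30.] R 0.544
0.45 [ 0.4779 -0.2341] delta mm [-25.  42.] R 0.532
0.6 [ 0.4728 -0.2235] delta mm [-30.  53.] R 0.523
0.75 [ 0.4693 -0.2134] delta mm [-34.  63.] R 0.516
0.9 [ 0.4671 -0.2026] delta mm [-36.  73.] R 0.509
1.05 [ 0.4664 -0.1911] delta mm [-37.  85.] R 0.504
1.2 [ 0.4675 -0.1793] delta mm [-36.  97.] R 0.501
1.35 [ 0.4704 -0.1674] delta mm [-33. 109.] R 0.499
1.5 [ 0.4754 -0.1558] delta mm [-28. 120.] R 0.5
1.65 [ 0.4824 -0.1448] delta mm [-21. 131.] R 0.504
1.8 [ 0.4913 -0.1348] delta mm [-12. 141.] R 0.509
1.95 [ 0.502  -0.1263] delta mm [ -1. 150.] R 0.518
2.1 [ 0.5136 -0.1197] delta mm [ 11. 156.] R 0.527
2.07 [ 0.5117 -0.1208] delta mm [  9. 155.] R 0.526
```

```bash
python3 -m jog '[{"claw":0,"slide":[-0.008,0.013,0.004],"rot":[0,0,0]},{"claw":0,"slide":[-0.016,0.025,0.004],"rot":[0,0,0]},{"claw":0,"slide":[-0.023,0.037,0.004],"rot":[0,0,0]},{"claw":0,"slide":[-0.028,0.048,0.004],"rot":[0,0,0]},{"claw":0,"slide":[-0.031,0.058,0.004],"rot":[0,0,0]}]'
```

```text
clock: 9.1
tcp_pos: [0.4715, -0.2142, 0.1261]
ee_rot: [0.631, 0.775, -0.009, -0.007]
contact_force: [1.8, -2.0, 0.8]
grip_width: 0.001
```

```bash
python3 -m jog '[{"claw":0,"slide":[-0.004,0.012,-0.001],"rot":[0,0,0]},{"claw":0,"slide":[-0.005,0.023,-0.001],"rot":[0,0,0]},{"claw":0,"slide":[-0.004,0.035,-0.001],"rot":[0,0,0]},{"claw":0,"slide":[-0.001,0.047,-0.001],"rot":[0,0,0]},{"claw":0,"slide":[0.004,0.058,-0.001],"rot":[0,0,0]}]'; python3 chk.py b
```

```text
clock: 9.6
tcp_pos: [0.4751, -0.1551, 0.1248]
ee_rot: [0.631, 0.775, -0.01, -0.008]
contact_force: [-0.3, -3.2, -0.0]
grip_width: 0.002
side 1 62 knob [-0.0536  0.0295  0.0775] joint~ 2.075
 board x range near 0.1 [-0.025  -0.0192 -0.0095] 34
side -1 60 knob [-0.1114 -0.0476  0.0773] joint~ 1.463
 board x range near -0.1 [-0.0394 -0.0316 -0.0214] 90
```

View pics/b_cc.png

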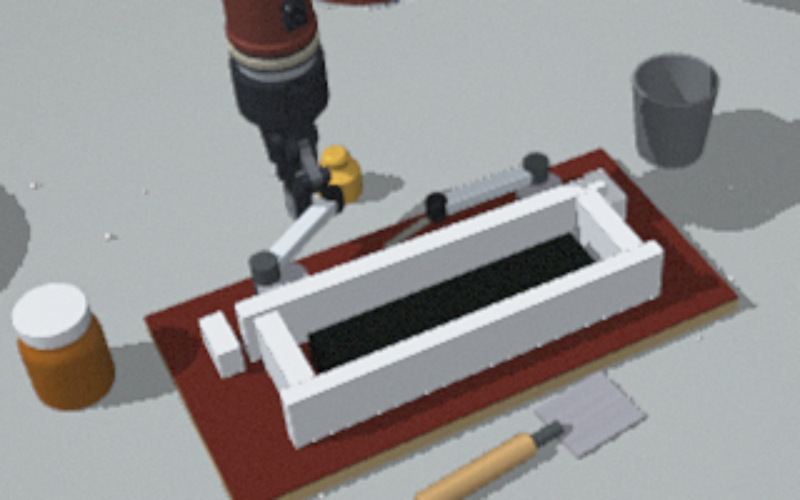

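```bash
python3 -m jog '[{"claw":0,"slide":[0.007,0.01,0],"rot":[0,0,0]},{"claw":0,"slide":[0.016,0.02,0],"rot":[0,0,0]},{"claw":0,"slide":[0.022,0.025,0],"rot":[0,0,0]},{"claw":0,"slide":[0.028,0.029,0],"rot":[0,0,0]},{"claw":0,"slide":[0.032,0.031,0],"rot":[0,0,0]}]'; python3 -m jog '[{"claw":0,"slide":[0.003,0.001,0],"rot":[0,0,0]},{"claw":0,"slide":[0.006,0.002,0],"rot":[0,0,0]},{"claw":0,"slide":[0.009,0.002,0],"rot":[0,0,0]},{"claw":0,"slide":[0.009,0.002,0],"rot":[0,0,0]}]'
```

```text
clock: 10.2
tcp_pos: [0.5085, -0.1212, 0.1245]
ee_rot: [0.629, 0.777, -0.008, -0.009]
contact_force: [-1.9, -0.6, -0.6]
grip_width: -0.001
clock: 10.6
tcp_pos: [0.5134, -0.1197, 0.1242]
ee_rot: [0.63, 0.776, -0.011, -0.013]
contact_force: [-8.1, -1.2, 6.3]
grip_width: 0.006
```

```bash
python3 -m jog '[{"claw":0,"slide":[0.005,0.001,0],"rot":[0,0,0]},{"claw":0,"slide":[0.01,0.002,0],"rot":[0,0,0]},{"claw":0,"slide":[0.01,0.002,0],"rot":[0,0,0]}]'
python3 -m jog '[{"claw":0,"slide":[-0.015,-0.003,0],"rot":[0,0,0]},{"claw":0,"slide":[-0.025,-0.006,0.02],"rot":[0,0,0]},{"claw":0,"slide":[-0.03,-0.02,0.06],"rot":[0,0,0]},{"claw":0,"slide":[-0.03,-0.07,0.1],"rot":[0,0,0]},{"claw":0,"slide":[-0.03,-0.12,0.13],"rot":[0,0,0]}]'
python3 -m jog '[{"claw":0,"slide":[0,-0.05,0.03],"rot":[0,0,0]},{"claw":0,"slide":[0,-0.09,0.06],"rot":[0,0,0]},{"claw":0,"slide":[0,-0.13,0.06],"rot":[0,0,0]},{"claw":0,"slide":[0,-0.13,0.06],"rot":[0,0,0]}]'; python3 chk.py c
```

```text
clock: 10.9
tcp_pos: [0.5148, -0.1196, 0.1239]
ee_rot: [0.631, 0.775, -0.017, -0.022]
contact_force: [-17.2, -2.5, 13.1]
grip_width: 0.001
clock: 11.4
tcp_pos: [0.486, -0.2203, 0.2442]
ee_rot: [0.63, 0.776, -0.016, -0.021]
contact_force: [1.1, -0.2, 0.3]
grip_width: 0.001
clock: 11.8
tcp_pos: [0.4839, -0.3588, 0.3064]
ee_rot: [0.634, 0.773, -0.018, -0.017]
contact_force: [-1.3, -0.0, -0.8]
grip_width: -0.001
side 1 66 knob [-0.0536  0.03    0.0768] joint~ 2.075
 board x range near 0.1 [-0.0179 -0.0179 -0.0179] 2
side -1 65 knob [-0.0538 -0.03    0.0772] joint~ 2.073
 board x range near -0.1 [-0.038  -0.0292 -0.0178] 96
```

View pics/c_tc.png

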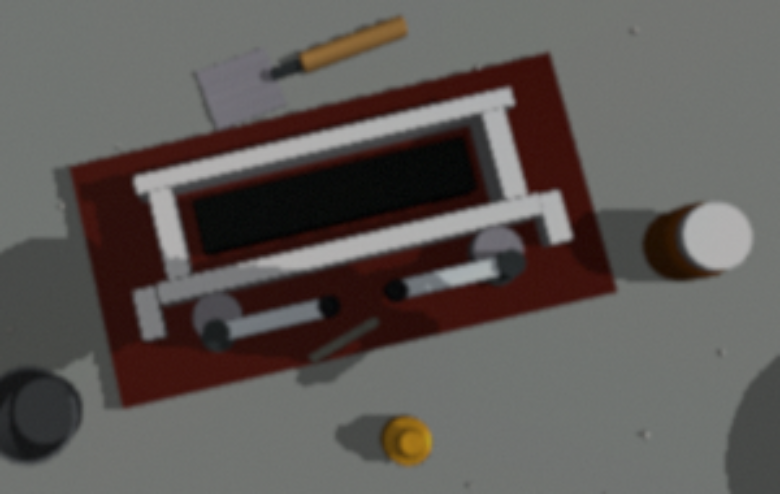

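View pics/c_cc.png

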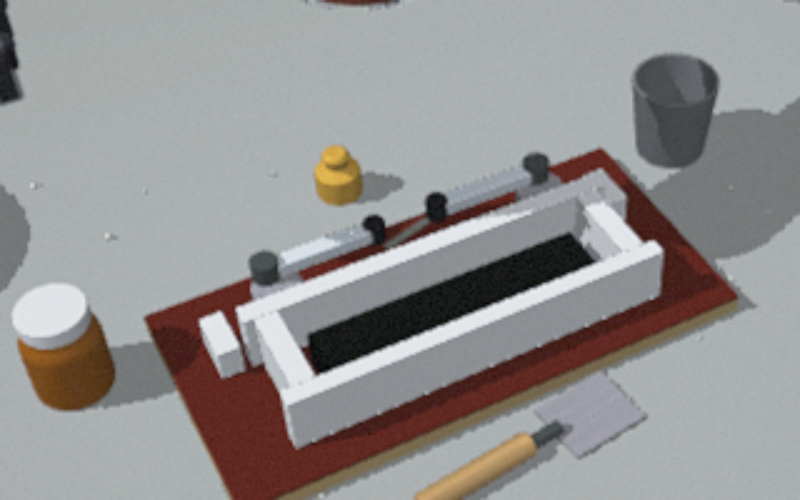

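Both levers read about 2.07. My board filter used the wrong height, because the board's top is at 73 mm. I'll check the board properly before handing in.

```bash
python3 - <<'E'
from h import *
from path import o,e,f
c,R,t,K=cam("top")
d=c["depth"]; v,u=np.nonzero(d>0); z=d[v,u]; P=(R.T@(np.linalg.solve(K,np.array([u*z,v*z,z]))-t[:,None])).T
r=P[:,:2]-o; M=np.c_[r@e,r@f,P[:,2]]
for y0 in(-.12,-.1,-.05,0,.05,.1,.12):
    b=M[(M[:,2]>.066)&(M[:,2]<.08)&(abs(M[:,1]-y0)<.012)&(M[:,0]>-.035)&(M[:,0]<.03)]
    w=M[(M[:,2]>.06)&(abs(M[:,1]-y0)<.012)&(M[:,0]>.05)&(M[:,0]<.11)]
    print(y0,len(b),"board x",b[:,0].min().round(4),b[:,0].mean().round(4),b[:,0].max().round(4),"z",np.median(b[:,2]).round(4),"back wall mean",w[:,0].mean().round(4))
for q in("board_left","board_right"):
    for r_ in nets.mark_of(q,"top")[:1]:
        p=ray_z(r_["position"],R,t,K,.0455)[:2]-o; print(q,r_["score"],p@e,p@f)
for q,p0 in (("tub",(.427,.2169)),("jar",(.5731,-.3693)),("weight",(.4017,-.1082)),("scraper",(.7469,-.0322))):
    for r_ in nets.mark_of(q,"top")[:1]: print(q,(ray_z(r_["position"],R,t,K,0)[:2]-p0).round(4))
print(readout.observe()["contact_force"])
E
```

```text
-0.12 88 board x -0.0178 -0.009 0.0002 z 0.0744 back wall mean 0.0875
-0.1 89 board x -0.0178 -0.0091 -0.0001 z 0.0743 back wall mean 0.0876
-0.05 87 board x -0.018 -0.009 -0.0001 z 0.075 back wall mean 0.0876
0 88 board x -0.0181 -0.0091 0.0004 z 0.0748 back wall mean 0.0875
0.05 86 board x -0.0181 -0.0092 -0.0001 z 0.0747 back wall mean 0.0874
0.1 86 board x -0.018 -0.0093 0.0 z 0.0747 back wall mean 0.0873
0.12 87 board x -0.018 -0.0093 0.0 z 0.0748 back wall mean 0.0872
board_right 0.56 0.004250691192014116 -0.15171836417199783
tub [-0.0006  0.0041]
jar [-0.0063 -0.0024]
weight [ 0.0016 -0.001 ]
scraper [-0.002   0.0015]
[ 0.14156757 -0.92854015  0.28511042]
```

The board spans x −18 to 0 mm along its whole length, so it is seated. Handing in.

```bash
python3 -c "
from bench import order; print(order.job_done())"
```

```text
the job is handed in; nothing more can be done
None
```

I closed the mould: the shut fingers pushed each cam lever round to its stop, left first and then right. I backed the arm away and handed the job in at about 12 s of the 51 s allowed.

**Levers:** the depth camera put the left one at about 2.075 rad and the right one at about 2.073 rad, against the 2.07 rad stop. The push force rose to about 20 N at each stop, well under the limits.

**Side board:** it spans mould x −18 to 0 mm at all seven places measured (y −120 to +120 mm). Its top is at about 75 mm against 73 mm expected, which is within the camera calibration, so it stands flat against the end blocks. The fingers stayed on the outer side of the levers, and the pictures showed them nowhere near the board.

**Bystanders:** the networks put the tub, jar, weight and scraper within about 7 mm of where they started, which is their own scatter. In the pictures none has moved.

**Checks that failed or disagreed:**
- My first board check looked at the wrong height, and I redid it.
- In the last picture the network did not find board_left.
- It placed board_right about 4 mm past the block face with a low score of 0.56. I trusted the depth profile instead.

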